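Stow the alms dish under the supply box and bolt it in

ROBOT

A 6-joint arm with a two-finger parallel gripper is mounted at the origin on the work surface. World frame = base frame: x ahead of the robot, y to its left, z up, the work surface at z = 0. Lengths are in m, angles in degrees, forces in N, time in s.
With the tool pointing down it reaches from about 0.25 to 0.725 m from the base axis. Payload 9.7 kg.
Tool frame: the origin (TCP) lies midway between the tips of the shut fingers; the grasp point (between the pads) lies 19 mm behind it; z points along the fingers, y is the line along which they close (so a half turn about z gives the same grasp; the last joint's range is limited). The gripper opens to 85 mm and grips with 20 to 120 N. Pads are 22 mm wide; open, the fingers measure 114 mm over their backs; the gripper's body (76 mm by 85 mm) begins 54 mm behind the grasp point. The pads swing forward as they close: fully open they stand 13 mm farther back than shut.
Start: joints at [-70.531, 4.979, 10.078, 95.1, 0, 90], TCP at [0.183, -0.519, 0.231] pointing down, gripper open.
Joint ranges: [-179.16, 179.16], [-48.56, 103.87], [-65.8, 70.77], [-126.05, 130.52], [-82.76, 87.17], [-180, 180]. Speed limits (degrees/s): [127.2, 127.2, 147.25, 180, 180, 180].

INTERFACE

Orientations are given as [roll, pitch, yaw] about the fixed x, y, z axes, in that order (R = Rz(yaw) Ry(pitch) Rx(roll)).
In Python, from workcell import readout, imaging, bot, spotter gives the robot as it stands.
- The arm moves only by the shell command python3 -m jog 'ROWS' [FORCE]. ROWS is JSON, a list of rows, each an object with "rotation": the turn, a rotation vector about the world's x, y, z in degrees, a list of three; "translation": the shift along the world's x, y, z in mm, a list of three; "grip": the finger opening in mm, from 0 to 85.4. In form: [{"rotation": [wx, wy, wz], "translation": [dx, dy, dz], "grip": grip}, ...]. A call has 1 to 20 rows; each row is the pose to reach, as a shift and turn from the pose commanded when the call began; what a row does not reach only later rows make up. A row lasts 1/10 s, in which the tool goes at most 50 mm and 8.59 degrees, less where a joint would pass 70% of its speed; a pose out of reach is approached as far as the arm can. A call with a gripper value outside its range is refused whole. The fingers move at their own pace and stop on an object; FORCE is the grip in N (left out, the last holds). Time passes only in rows, so rows that repeat a pose let the fingers close. It gives the time, the measured TCP pose, the force, the opening and the grip force at its end, in the units of the state.
- readout.get_obs(): the state, without advancing time (a new reading comes with each control period).
- imaging.camera(name): name is "side" or "top"; returns (picture, depth): 384x512x3 uint8, red, green, blue; 384x512 float32, m along the optical axis (not along the pixel's ray), 0 where there is no reading.
- imaging.camera_info(name): a dict with "vertical_fov" (degrees; the focal length in pixels is half the picture's height over the tangent of half this angle, whatever the lens; pixels are square), "cx", "cy" (the principal point, pixels), "k1" (the pictures are not rectified: a ray, as slopes to the right and down, at radius r is drawn at 1 + k1 r^2 times it, then the intrinsics apply), "extrinsics" (4x4, takes a point from camera to world coordinates). Camera axes: x right, y down, z forward; pixel columns grow to the right and rows downward; lengths in m; the calibration is good to about 2 mm. A picture is of the moment at which its call begins. camera_info takes no time and is no camera call.
- bot.job_done(): hands the job in; it is judged then, once.
Trained networks look in the newest picture that a camera, given by its name, has taken for a name from the list of things; names that differ only in an ending like _2 or _b are one class to them, and where a whole thing is asked for, a point or a joint stands for the part that bears it (a point fixed in the world has none). Each returns a list of dicts, best first, with "confidence" (0 to 1); they miss things now and then, are a little off and sometimes report something else, mostly with a low value. They report only what shows in the picture. A call takes as long as a camera call. They do not tell look-alikes from the thing itself.
- spotter.spot_in(camera, target): "box" ([centre column, centre row, width, height] in pixels, round what is visible of it).
- spotter.mark_of(camera, target): "uv" ([column, row] in pixels: a listed point, or the origin of a listed thing).
The state is a dict: "time": time; "q": joint angles; "qd": joint speeds; "joint_efforts": joint torques, N m; "ee_pos": TCP position; "tcp_rot": TCP orientation; "wrist_force": force on the tool from outside, world axes, zero at the start; "torque": the same for the moment, N m; "opening": finger opening in m; "grasp_force": force on a finger pad.
Only numpy, scipy, OpenCV 4.12 (cv2) and the standard library are available. Lean on these libraries where they do the work, as an engineer would, in place of code of your own. Each camera call takes 0.05 s, during which the arm holds its last target. There are 200 camera calls.

TASK

Put the pewter alms dish away in the low bay beneath the pine supply box: draw the brass bolt right back, slide the dish in under the box, bowl first and upright, until all of it, lug included, is behind the line of the bolt, then shoot the bolt fully home across the mouth so that its end is through the far eyelet. Leave the other things on the counter and on the box where they stand.

Things in the scene. Friction and masses are not known exactly. Their poses are not given: they have to be found in the camera images.
- bay: Pine supply box on two side cheeks 42 mm thick, fixed; under it a low bay whose mouth faces away from the robot. 155 mm deep (x), 200 wide (y), 132 high. Origin: on the counter, mid-mouth, in the plane of the box's front; x points into the bay (towards the robot), z up. Bay: no sill (floor is the counter), 116 mm wide between the cheeks, 62 mm high, 140 mm deep to its back wall.
- front_edge (a point): Middle of the lower front edge of the box over the mouth (bay x = 0, y = 0, z = 62 mm); axes as the bay's. From here up to z = 132 mm the box's upright front overhangs the bay (the lid juts out 2 mm).
- far_eyelet (a point): Centre of the 14 mm hole of the brass eyelet that receives the bolt's end, at bay x = -40, y = +64, z = 30 mm; axes as the bay's. Two guide eyelets like it stand at y = -64 and -96 mm. Each is 8 mm wide (y), reaches from the cheek out to x = -52 mm, and is 18 to 42 mm above the counter. They leave 120 mm between them before the mouth.
- bolt (a joint): Brass draw bolt, a rod 10 mm thick sliding in the eyelets at bay x = -40, z = 30 mm. 0 = fully home: the rod crosses the mouth, tip at bay y = +90 mm, through the far eyelet. Grows (m) as it is drawn towards the bay's -y, to a stop at 0.150, where the tip (y = -60 mm) leaves the mouth free. Slides at about 2 N and stays where it is left.
- bolt_grip (a point): Grip point on the bolt's upright brass thumb-piece, 58 mm above the counter, on its middle line. The thumb-piece is 12 mm thick along the slide (y), 18 mm wide (x), its top 76 mm above the counter. It is at bay x = -40 mm, y = -135 mm minus the joint value. Axes as the bay's.
- dish: Pewter alms dish, loose, about 0.35 kg: a round bowl 104 mm across the rim and 24 mm high; origin under the bowl's centre. From the rim a flat arm 12 mm wide (z 14 to 22 mm) runs along the dish's -x to an upright lug. All of it is behind the bolt when the lug points out of the mouth and the bowl's centre is at bay x = 53 to 88 mm (88: against the back wall).
- lug (a point): Grip point on the dish's upright lug, 80 mm from the bowl's centre along the dish's -x, 36 mm above its underside. The lug is 12 mm thick (dish y), 16 mm long (x), z 14 to 46 mm. Axes as the dish's. Stowed, it is close before the box's front: an upright gripper would strike the box, so lean it back, fingers pointing into the bay.
- candlestick: brass pricket candlestick, verdigris-streaked, foot 86 mm across, 150 mm tall with its spike; origin under its foot. Bystander.
- cruet_a: clear glass cruet with faceted stopper, 60 mm across, 128 mm tall; origin under its foot. Bystander.
- cruet_b: clear glass cruet with faceted stopper, 60 mm across, 140 mm tall; origin under its foot. Bystander.
- snuffer: brass bell snuffer on a short walnut handle, lying along its x axis, 185 mm long, 38 mm high at the bell (+x end). Bystander.
- handbell: small brass handbell with wooden handle standing on top of the supply box, 54 mm across, 88 mm tall; origin under its mouth. Bystander.
- book: closed cloth-bound book lying flat, 90 x 130 x 26 mm. Bystander.
- candle_stub: plain wax candle stub standing, 42 mm across, 55 mm tall. Bystander.
There are look-alikes about, which are no part of the job. Leave any orange look-alike of the dish alone.

How it is judged:
By the outcome, as a careful person would: the job done as asked, in the order asked, and still so for the second after the job is handed in, with the robot touching nothing.
It also fails if it takes over 72 s, if anything falls off the work surface, if the arm or the gripper's body presses on something with over 40 N, if the wrist force passes 120 N, or if a joint passes its speed limit or range.

## Working session

There is one attempt and no reset: what is moved stays moved. The work goes in short steps, Python scripts to look and compute and a shell command to move; the robot and the scene stay as the last step left them, time stands still between calls to the robot, and variables do not carry over. Pictures are saved under pics/ and viewed, at most 10 in all, crops included, and the job is handed in when it is done.

```bash
mkdir -p pics; cat > h.py <<'E'
import numpy as np, cv2
from workcell import readout, imaging, bot, spotter
from scipy.spatial.transform import Rotation as R
def cal(n):
    i=imaging.camera_info(n); f=192/np.tan(np.radians(i["vertical_fov"]/2))
    return f,i["cx"],i["cy"],i["k1"],np.array(i["extrinsics"])
def ray(n,u,v):
    f,cx,cy,k,E=cal(n); d=np.array([(u-cx)/f,(v-cy)/f]); s=d.copy()
    for _ in range(20): s=d/(1+k*(s@s))
    return E[:3,3],E[:3,:3]@np.array([s[0],s[1],1])
def atz(n,u,v,z):
    o,d=ray(n,u,v); return o+d*(z-o[2])/d[2]
def atd(n,u,v,dep):
    o,d=ray(n,u,v); return o+d*dep
def proj(n,p):
    f,cx,cy,k,E=cal(n); c=E[:3,:3].T@(np.array(p)-E[:3,3]); s=c[:2]/c[2]; s=s*(1+k*(s@s)); return s*f+[cx,cy]
def cloud(n,depth):
    f,cx,cy,k,E=cal(n); v,u=np.mgrid[:384,:512]; d=np.stack([(u-cx)/f,(v-cy)/f],-1); s=d.copy()
    for _ in range(20): s=d/(1+k*(s**2).sum(-1,keepdims=True))
    return E[:3,3]+(np.dstack([s,np.ones((384,512))])*depth[...,None])@E[:3,:3].T
E
python3 - <<'E'
from h import *
np.set_printoptions(precision=3,suppress=True)
ims=[]
for n in ("top","side"):
    p,d=imaging.camera(n); np.savez(n+"0.npz",p=p,d=d)
    cv2.imwrite(f"pics/{n}0.png",cv2.resize(p[...,::-1],(768,576),interpolation=cv2.INTER_CUBIC))
    print(n,cal(n)[4][:3,3])
    for t in ("dish","lug","bay","front_edge","far_eyelet","bolt_grip","candlestick","cruet_a","snuffer","handbell","book","candle_stub"):
        for r in spotter.mark_of(n,t)[:3]:
            u,v=np.round(r["uv"]).astype(int); 
            w=atd(n,u,v,d[v,u]) if 0<=v<384 and 0<=u<512 else None
            print(n,t,round(r["confidence"],2),np.array(r["uv"]),w)
print(readout.get_obs())
E
```

```text
top [ 0.407 -0.072  1.375]
top dish 0.7 [311.2 226.6] [ 0.456 -0.319  0.005]
top dish 0.56 [352.2 221.7] [ 0.476 -0.472  0.003]
top dish 0.56 [366.  169.9] [ 0.672 -0.529  0.006]
top lug 0.76 [366.9 186.9] [ 0.602 -0.518  0.044]
top lug 0.68 [317.3 207. ] [ 0.528 -0.338  0.024]
top lug 0.57 [375.2 216.9] [ 0.496 -0.56   0.001]
top bay 0.82 [233.2 213.1] [ 0.494 -0.036  0.134]
top front_edge 0.82 [231.  212.1] [ 0.497 -0.029  0.13 ]
top far_eyelet 0.58 [250.8 200.1] [ 0.548 -0.097  0.043]
top bolt_grip 0.65 [186.5 202.9] [0.53  0.131 0.075]
top candlestick 0.62 [318.  266.2] [ 0.323 -0.321  0.121]
top cruet_a 0.88 [112.3 249. ] [0.366 0.38  0.084]
top cruet_a 0.68 [148.2 241.4] [0.396 0.257 0.079]
top cruet_a 0.36 [185.1 201.4] [0.537 0.135 0.071]
top snuffer 0.73 [312.4 224.3] [ 0.467 -0.323  0.005]
top snuffer 0.67 [106.1 172.2] [0.645 0.442 0.021]
top handbell 0.76 [224.9 245.8] [ 0.385 -0.014  0.171]
top handbell 0.74 [318.9 207.8] [ 0.527 -0.351 -0.001]
top book 0.66 [147.9 238.6] [0.403 0.261 0.067]
top book 0.6 [201.8 131.2] [0.804 0.088 0.029]
top candle_stub 0.69 [334.8 160.8
[... 942 characters left out ...]
.399 -0.024  0.14 ]
side handbell 0.48 [241.8 203.6] [ 0.504 -0.138  0.113]
side book 0.82 [323.7 172.4] [0.805 0.067 0.031]
side candle_stub 0.69 [310.1 298.1] [ 0.689 -0.429  0.031]
side candle_stub 0.36 [243.7 186.6] [ 0.512  0.036 -0.001]
{'time': 1.3, 'q': array([-70.531,   4.978,  10.078,  95.099,   0.   ,  90.001]), 'qd': array([ 0.037,  0.082, -0.089,  0.098, -0.049,  0.018]), 'joint_efforts': array([  0.001, -52.01 ,  46.486,   0.002,   0.   ,  -0.   ]), 'ee_pos': array([ 0.183, -0.519,  0.231]), 'tcp_rot': array([179.999,  -0.   ,  19.468]), 'wrist_force': array([-0.197, -0.24 , -0.198]), 'torque': array([-0.05 ,  0.063,  0.039]), 'grasp_force': 0.0, 'opening': 0.08523593631243931}
```

View pics/top0.png

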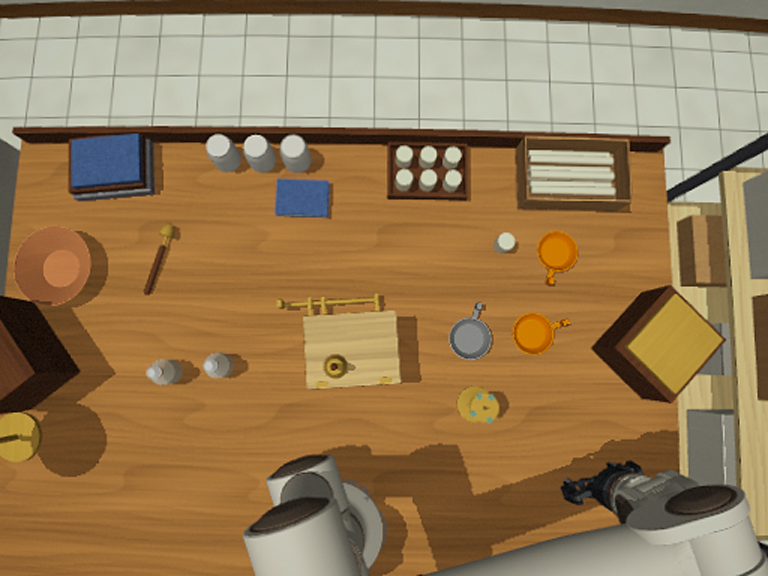

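View pics/side0.png

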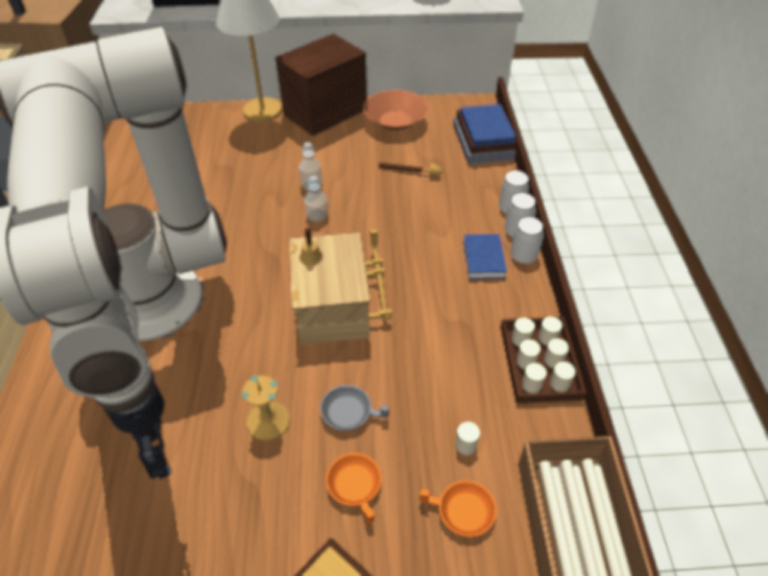

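The top view shows the pewter dish at (470,339) of the 768-wide picture. The orange look-alikes are at (534,333) and (557,252), and I rule them out by colour. The bay is at (350,345) with its mouth up (world +x). The bolt lies along (280–380,302), and the thumb-piece is at its left end. Next I'll fit the geometry and check a close crop.

```bash
python3 - <<'E'
from h import *
np.set_printoptions(precision=4,suppress=True)
T=np.load("top0.npz"); S=np.load("side0.npz")
P={n:cloud(n,z["d"]) for n,z in (("top",T),("side",S))}
for n in P:
    p=P[n]
    m=(abs(p[...,2]-.132)<.008)&(p[...,0]>.3)&(p[...,0]<.6)&(abs(p[...,1]+.04)<.2)
    q=p[m]; print(n,"boxtop",len(q),q[:,2].mean(),cv2.minAreaRect((q[:,:2]*1000).astype(np.float32)),cv2.boxPoints(cv2.minAreaRect((q[:,:2]*1000).astype(np.float32))).tolist())
    m=(p[...,2]>.045)&(p[...,2]<.09)&(p[...,0]>.5)&(p[...,0]<.6)&(p[...,1]>.08)&(p[...,1]<.2)
    q=p[m]; print("thumb",len(q),q.min(0),q.max(0),q.mean(0))
    m=(p[...,2]>.025)&(p[...,2]<.05)&(p[...,0]>.5)&(p[...,0]<.58)&(p[...,1]>-.14)&(p[...,1]<.12)
    q=p[m]; print("rod",len(q),q.min(0),q.max(0), np.polyfit(q[:,1],q[:,0],1))
    d0=(p[...,0]>.38)&(p[...,0]<.6)&(abs(p[...,1]+.325)<.075)
    m=d0&(abs(p[...,2]-.024)<.006); q=p[m][:,:2]
    q=q[q[:,0]<.515]
    h=cv2.minEnclosingCircle((q*1000).astype(np.float32)); print("rim",len(q),h)
    m=d0&(p[...,2]>.034)&(p[...,2]<.06); q=p[m]; print("lug",len(q),q.mean(0),q.max(0))
b=T["p"][185:265,170:350,::-1]; cv2.imwrite("pics/crop.png",cv2.resize(b,None,fx=4.4,fy=4.4,interpolation=cv2.INTER_CUBIC))
E
```

```text
top boxtop 2872 0.1331696083372027 ((429.5769958496094, -39.925514221191406), (162.18173217773438, 206.63934326171875), 4.611252784729004) [[340.4422607421875, 56.54044723510742], [357.05499267578125, -149.43002319335938], [518.7117309570312, -136.3914794921875], [502.0989990234375, 69.57899475097656]]
thumb 25 [0.5258 0.1264 0.0454] [0.5407 0.1383 0.0794] [0.5333 0.1315 0.0715]
rod 231 [ 0.5133 -0.0976  0.0261] [0.5624 0.1195 0.0489] [-0.0787  0.5415]
rim 161 ((463.11029052734375, -322.6817626953125), 53.03717803955078)
lug 19 [ 0.5391 -0.3402  0.0451] [ 0.5477 -0.3344  0.0534]
side boxtop 2181 0.1325119135079211 ((427.8136901855469, -44.954627990722656), (160.9807891845703, 214.44346618652344), 4.55937385559082) [[339.0547180175781, 55.529441833496094], [356.1012878417969, -158.2353973388672], [516.5726318359375, -145.43869018554688], [499.5260925292969, 68.32614135742188]]
thumb 39 [0.5264 0.1188 0.0451] [0.5417 0.1367 0.0789] [0.5338 0.1251 0.0634]
rod 271 [ 0.5015 -0.1391  0.0251] [0.5631 0.1196 0.0496] [-0.0001  0.5364]
rim 202 ((463.2878112792969, -323.46295166015625), 55.007205963134766)
lug 31 [ 0.5373 -0.3458  0.043 ] [ 0.5443 -0.3363  0.0503]
```

View pics/crop.png

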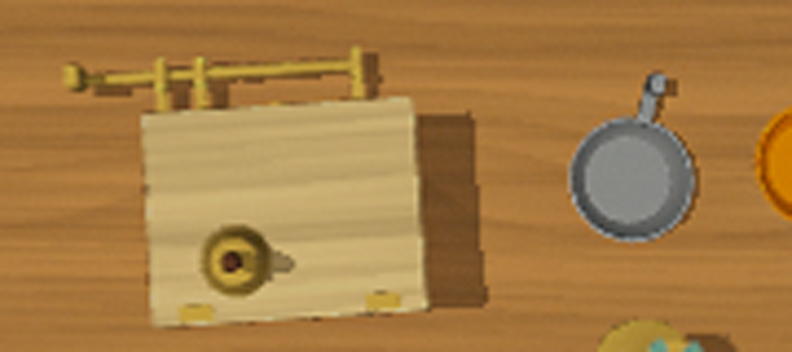

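The crop confirms the choice: grey dish at (632,180) with its lug at (656,83), top right. The bolt's end stands just at the far eyelet (360,68). It is about 28 mm drawn, not fully home.

```bash
cat >> h.py <<'E'
TH=np.radians(4.61); BX=np.array([-np.cos(TH),-np.sin(TH),0]); BY=np.array([np.sin(TH),-np.cos(TH),0]); O=np.array([.5059,-.0338,0])
def bay(x,y,z): return O+BX*x/1e3+BY*y/1e3+[0,0,z/1e3]
def tobay(p): d=np.asarray(p)-O; return np.stack([d@BX,d@BY,d[...,2]],-1)*1e3
def want(g,lean,dirn):
    """delta for grasp point g (m); lean deg toward horizontal dir angle dirn (deg, world)"""
    o=readout.get_obs(); R0=R.from_euler("xyz",o["tcp_rot"],degrees=True)
    a=np.radians(lean); c=np.radians(dirn); d=np.array([np.cos(c),np.sin(c),0])
    z=d*np.sin(a)-np.array([0,0,np.cos(a)]); y=np.cross([0,0,1],d); x=np.cross(y,z)
    Rt=R.from_matrix(np.stack([x,y,z],1))
    t=np.asarray(g)+.019*z
    print("tcp",t,"shift",np.round((t-o["ee_pos"])*1e3,1),"rot",np.round((Rt*R0.inv()).as_rotvec(degrees=True),1))
def grasp():
    o=readout.get_obs(); M=R.from_euler("xyz",o["tcp_rot"],degrees=True).as_matrix(); return o["ee_pos"]-.019*M[:,2], M, o
E
python3 - <<'E'
from h import *
T=np.load("top0.npz")
for n in("top","side"):
    p=tobay(cloud(n,np.load(n+"0.npz")["d"]))
    for lo,hi in((-56,-47),(-31,-14)):
        m=(p[...,0]>lo)&(p[...,0]<hi)&(p[...,2]>22)&(p[...,2]<50)&(abs(p[...,1])<120)
        q=p[m]
        print(n,lo,[(len(k),k[:,:2].mean(0).round(1)) for k in (q[(q[:,1]>40)],q[(q[:,1]<-48)&(q[:,1]>-80)],q[(q[:,1]<-80)])if len(k)])
    m=(abs(p[...,2]-30)<12)&(p[...,1]>-58)&(p[...,1]<58)&(p[...,0]<-25)&(p[...,0]>-60); print("rod x",np.median(p[m][:,0]),np.polyfit(p[m][:,1],p[m][:,0],1))
    m=(p[...,2]>45)&(p[...,2]<90)&(p[...,0]<-20)&(p[...,0]>-60)&(p[...,1]<-130)&(p[...,1]>-200); print("thumb",p[m].min(0),p[m].max(0))
want(bay(-40,-162,62+90),25,-175.4)
E
```

```text
top -56 [(6, array([-49.6,  63.8])), (4, array([-50.6, -63.8])), (6, array([-49.5, -94.9]))]
top -31 [(10, array([-23.2,  64. ])), (14, array([-23.4, -64.1])), (13, array([-23.3, -95.8]))]
rod x -41.23062843999437 [-6.59332909e-03 -4.15507828e+01]
thumb [ -47.98438366 -169.53283038   45.42963875] [ -33.35327384 -157.41326686   79.37193529]
side -56 [(11, array([-49.7,  69.9])), (9, array([-49.2, -59.5])), (12, array([-49.4, -91.7]))]
side -31 [(18, array([-22.3,  68.3])), (20, array([-22.7, -59.2])), (20, array([-23.5, -91.8]))]
rod x -39.49268736608778 [-1.29554264e-02 -3.94938191e+01]
thumb [ -48.56136933 -168.24734679   45.09582517] [ -32.83580405 -149.87330555   78.8528341 ]
tcp [0.5247463  0.13024685 0.13478015] shift [341.4 648.8 -96.5] rot [ -5.2  24.5 -14.6]
```

```bash
python3 -m jog '[{"rotation":[0,0,0],"translation":[50,30,50],"grip":40},{"rotation":[0,0,0],"translation":[80,60,90],"grip":40},{"rotation":[0,0,0],"translation":[110,100,120],"grip":40},{"rotation":[0,3,-2],"translation":[130,150,120],"grip":40},{"rotation":[-1,6,-4],"translation":[155,200,120],"grip":40},{"rotation":[-2,9,-6],"translation":[180,250,120],"grip":40},{"rotation":[-3,12,-8],"translation":[205,300,120],"grip":40},{"rotation":[-3.5,15,-10],"translation":[230,350,120],"grip":40},{"rotation":[-4,18,-12],"translation":[255,400,120],"grip":40},{"rotation":[-5,21,-14],"translation":[280,450,120],"grip":40},{"rotation":[-5.2,24.5,-14.6],"translation":[300,500,110],"grip":40},{"rotation":[-5.2,24.5,-14.6],"translation":[320,550,90],"grip":40},{"rotation":[-5.2,24.5,-14.6],"translation":[335,600,60],"grip":40},{"rotation":[-5.2,24.5,-14.6],"translation":[341,649,20],"grip":40},{"rotation":[-5.2,24.5,-14.6],"translation":[341,649,-20],"grip":40},{"rotation":[-5.2,24.5,-14.6],"translation":[341,649,-60],"grip":40},{"rotation":[-5.2,24.5,-14.6],"translation":[341,649,-96],"grip":40},{"rotation":[-5.2,24.5,-14.6],"translation":[341,649,-96],"grip":40},{"rotation":[-5.2,24.5,-14.6],"translation":[341,649,-96],"grip":40},{"rotation":[-5.2,24.5,-14.6],"translation":[341,649,-96],"grip":40}]' 30
python3 - <<'E'
from h import *
np.set_printoptions(precision=4,suppress=True)
p,d=imaging.camera("top"); np.savez("top1.npz",p=p,d=d); q,e=imaging.camera("side")
cv2.imwrite("pics/v1.png",np.hstack([cv2.resize(p[140:300,100:400,::-1],None,fx=1.33,fy=1.33),cv2.resize(q[60:220,100:400,::-1],None,fx=1.33,fy=1.33)]))
g,M,o=grasp(); print(o["time"],o["q"],o["ee_pos"],o["tcp_rot"],tobay(g),o["opening"])
want(bay(-40,-162,62),25,-175.4)
E
```

```text
time: 3.3
ee_pos: [0.5286, 0.0989, 0.1341]
tcp_rot: [-176.7, 25.3, 8.9]
wrist_force: [0.4, 0.1, -0.1]
opening: 0.04
grasp_force: 0.0
3.4 [  8.8114  28.3608  23.9291 110.5782   3.1825 179.9437] [0.5295 0.0981 0.1369] [-176.7913   25.0067    8.8734] [ -42.2075 -129.1026  154.1248] 0.03991306356198918
tcp [0.5247 0.1302 0.0448] shift [ -4.8  32.2 -92.2] rot [-2.9 -0.3 -2.9]
```

View pics/v1.png

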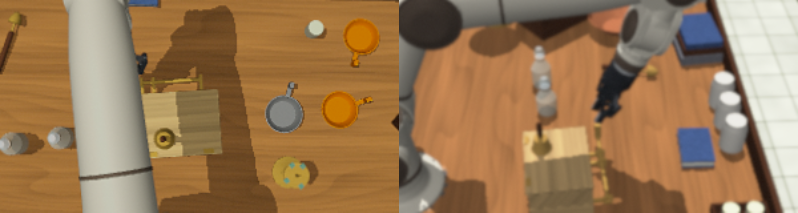

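The gripper hangs above the thumb-piece (crop pixel about (140,65)), but joint 6 is at its limit. I'll take the equivalent grasp half a turn round.

```bash
sed -i 's/def want(g,lean,dirn):/def want(g,lean,dirn,flip=1):/; s/    t=np.asarray(g)+.019\*z/    Rt=Rt*R.from_euler("z",180*flip,degrees=True)\n    t=np.asarray(g)+.019*z/' h.py
python3 -m jog '[{"rotation":[3.4,0.3,7.3],"translation":[0,5,20],"grip":30},{"rotation":[6.8,0.6,14.6],"translation":[0,10,20],"grip":30},{"rotation":[10.2,0.8,21.9],"translation":[0,15,20],"grip":30},{"rotation":[13.6,1.1,29.2],"translation":[0,20,20],"grip":30},{"rotation":[17,1.4,36.5],"translation":[0,25,20],"grip":30},{"rotation":[20.4,1.7,43.8],"translation":[0,30,20],"grip":30},{"rotation":[23.8,2,51.1],"translation":[0,32,20],"grip":30},{"rotation":[27.2,2.2,58.4],"translation":[0,32,20],"grip":30},{"rotation":[30.6,2.5,65.7],"translation":[0,32,20],"grip":30},{"rotation":[34,2.8,73],"translation":[0,32,20],"grip":30},{"rotation":[37.4,3.1,80.3],"translation":[0,32,20],"grip":30},{"rotation":[37.4,3.1,80.3],"translation":[0,32,20],"grip":30}]'
python3 - <<'E'
from h import *
o=readout.get_obs(); print(o["time"],o["q"])
want(bay(-40,-162,62+90),25,-175.4)
want(bay(-40,-162,62),25,-175.4)
E
```

```text
time: 4.6
ee_pos: [0.5299, 0.1299, 0.1575]
tcp_rot: [-153.7, -1.0, 97.0]
wrist_force: [-0.2, 1.1, -0.2]
opening: 0.03
grasp_force: 0.0
4.6 [ 12.12971772  30.7521613   29.13075193 114.54136837   3.14244493
  94.15239714]
tcp [0.5247463  0.13024685 0.13478015] shift [ -5.1   0.4 -22.7] rot [37.9  2.1 78.7]
tcp [0.5247463  0.13024685 0.04478015] shift [  -5.1    0.4 -112.7] rot [37.9  2.1 78.7]
```

```bash
python3 -m jog '[{"rotation":[3.6,0.2,7.4],"translation":[-1,0,0],"grip":30},{"rotation":[7.2,0.4,14.9],"translation":[-2,0,0],"grip":30},{"rotation":[10.7,0.6,22.3],"translation":[-3,0,0],"grip":30},{"rotation":[14.3,0.8,29.7],"translation":[-5,0,0],"grip":30},{"rotation":[17.9,1,37.2],"translation":[-5,0,0],"grip":30},{"rotation":[21.5,1.2,44.6],"translation":[-5,0,-5],"grip":30},{"rotation":[25,1.4,52],"translation":[-5,0,-10],"grip":30},{"rotation":[28.6,1.6,59.4],"translation":[-5,0,-20],"grip":30},{"rotation":[32.2,1.8,66.9],"translation":[-5,0,-20],"grip":30},{"rotation":[35.8,2,74.3],"translation":[-5,0,-20],"grip":30},{"rotation":[37.9,2.1,78.7],"translation":[-5,0,-20],"grip":30},{"rotation":[37.9,2.1,78.7],"translation":[-5,0,-50],"grip":30},{"rotation":[37.9,2.1,78.7],"translation":[-5,0,-80],"grip":30},{"rotation":[37.9,2.1,78.7],"translation":[-5,0,-100],"grip":30},{"rotation":[37.9,2.1,78.7],"translation":[-5,0,-113],"grip":30},{"rotation":[37.9,2.1,78.7],"translation":[-5,0,-113],"grip":30},{"rotation":[37.9,2.1,78.7],"translation":[-5,0,-113],"grip":30}]'
python3 - <<'E'
from h import *
g,M,o=grasp(); print(o["time"],o["q"],tobay(g),o["wrist_force"]); want(bay(-40,-162,62),25,-175.4)
q,e=imaging.camera("side")
cv2.imwrite("pics/v2.png",cv2.resize(q[110:230,180:340,::-1],None,fx=4,fy=4))
E
```

```text
time: 6.3
ee_pos: [0.5247, 0.1301, 0.0436]
tcp_rot: [-179.7, -24.9, -175.6]
wrist_force: [0.1, 0.4, -0.1]
opening: 0.0302
grasp_force: 0.0
6.3 [ 12.31557974  29.63919245  15.48271814 100.54580136   3.05653653
   7.2198775 ] [ -39.92129537 -161.92706043   60.84281248] [ 0.12597704  0.43217062 -0.08144064]
tcp [0.5247463  0.13024685 0.04478015] shift [0.  0.1 1.2] rot [0.2 0.1 0.1]
```

View pics/v2.png

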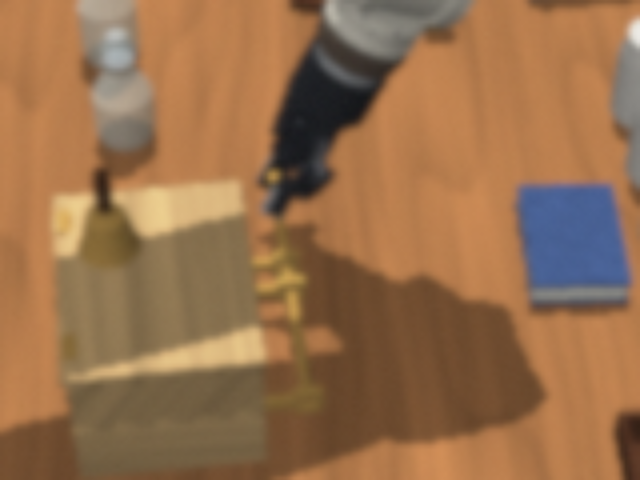

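The thumb-piece's top (275,178) shows between the fingers. I'll grip it and draw.

```bash
python3 -m jog '[{"rotation":[0,0,0],"translation":[0,0,0],"grip":5},{"rotation":[0,0,0],"translation":[0,0,0],"grip":5},{"rotation":[0,0,0],"translation":[0,0,0],"grip":5},{"rotation":[0,0,0],"translation":[0,0,0],"grip":5},{"rotation":[0,0,0],"translation":[-1,15,0],"grip":5},{"rotation":[0,0,0],"translation":[-2.4,30,0],"grip":5},{"rotation":[0,0,0],"translation":[-3.6,45,0],"grip":5},{"rotation":[0,0,0],"translation":[-4.8,60,0],"grip":5},{"rotation":[0,0,0],"translation":[-6,75,0],"grip":5},{"rotation":[0,0,0],"translation":[-7.3,90,0],"grip":5},{"rotation":[0,0,0],"translation":[-8.5,105,0],"grip":5},{"rotation":[0,0,0],"translation":[-9,113,0],"grip":5},{"rotation":[0,0,0],"translation":[-9.4,117,0],"grip":5},{"rotation":[0,0,0],"translation":[-9.7,120,0],"grip":5},{"rotation":[0,0,0],"translation":[-9.7,120,0],"grip":5}]' 30
python3 - <<'E'
from h import *
g,M,o=grasp(); print(o["time"],o["q"],tobay(g),o["wrist_force"],o["opening"])
E
```

```text
time: 7.85
ee_pos: [0.5154, 0.2509, 0.0436]
tcp_rot: [-179.8, -24.8, -175.5]
wrist_force: [2.8, 1.5, 5.8]
opening: 0.0112
grasp_force: 32.5
7.85 [ 22.3764555   33.19374669  20.67924855 101.26424655   7.22625693
  16.32060092] [ -40.30206911 -283.10529107   60.83915441] [2.78779995 1.49518535 5.7657522 ] 0.011238030472505696
```

```bash
python3 -m jog '[{"rotation":[0,0,0],"translation":[-0.1,1,0],"grip":5},{"rotation":[0,0,0],"translation":[-0.2,2,0],"grip":5},{"rotation":[0,0,0],"translation":[-0.3,3,0],"grip":5},{"rotation":[0,0,0],"translation":[-0.3,3,0],"grip":5}]'
python3 - <<'E'
from h import *
g,M,o=grasp(); print(tobay(g),o["wrist_force"],o["opening"])
E
```

```text
time: 8.25
ee_pos: [0.5153, 0.2516, 0.0436]
tcp_rot: [-179.6, -24.8, -175.6]
wrist_force: [3.2, -10.3, 6.9]
opening: 0.0117
grasp_force: 32.7
[ -40.31038473 -283.80025777   60.82981167] [  3.21987624 -10.30202268   6.94879174] 0.01174598975970755
```

Drawn to the stop: the force rises to 10 N. I'll release, lift, and go to the dish's lug.

```bash
python3 -m jog '[{"rotation":[0,0,0],"translation":[0,-2,0],"grip":30},{"rotation":[0,0,0],"translation":[0,-2,0],"grip":30},{"rotation":[0,0,0],"translation":[0,-2,0],"grip":30},{"rotation":[0,0,0],"translation":[3,-2,30],"grip":30},{"rotation":[0,0,0],"translation":[5,-2,70],"grip":30},{"rotation":[0,0,0],"translation":[5,-2,110],"grip":30},{"rotation":[0,0,0],"translation":[5,-2,160],"grip":30},{"rotation":[0,0,0],"translation":[5,-10,200],"grip":30},{"rotation":[0,0,0],"translation":[5,-10,200],"grip":30}]'
python3 - <<'E'
from h import *
o=readout.get_obs(); print(o["q"])
want([.541,-.341,.037+.1],35,166.9)
E
```

```text
time: 9.15
ee_pos: [0.5197, 0.2431, 0.2482]
tcp_rot: [-179.9, -24.5, -175.5]
wrist_force: [-0.4, 1.3, 0.0]
opening: 0.0299
grasp_force: 0.0
[ 21.63549185  35.11353513  46.3065179  124.76615208   6.91699008
  15.65661078]
tcp [ 0.53038566 -0.33852996  0.12143611] shift [  10.7 -581.6 -126.8] rot [  0.9  10.5 -17.6]
```

```bash
python3 -m jog '[{"rotation":[0,0,0],"translation":[1,-45,0],"grip":40},{"rotation":[0,0,0],"translation":[2,-90,0],"grip":40},{"rotation":[0,0,0],"translation":[3,-135,0],"grip":40},{"rotation":[0,0,0],"translation":[4,-180,0],"grip":40},{"rotation":[0,0,0],"translation":[4,-225,0],"grip":40},{"rotation":[0,0,0],"translation":[5,-270,0],"grip":40},{"rotation":[0,0,0],"translation":[6,-315,0],"grip":40},{"rotation":[0,0,0],"translation":[7,-360,0],"grip":40},{"rotation":[0,0,-3],"translation":[8,-405,0],"grip":40},{"rotation":[0,2,-6],"translation":[9,-450,-20],"grip":40},{"rotation":[0,4,-9],"translation":[9,-495,-40],"grip":40},{"rotation":[0.5,6,-12],"translation":[10,-540,-70],"grip":40},{"rotation":[0.7,8,-15],"translation":[11,-581,-100],"grip":40},{"rotation":[0.9,10.5,-17.6],"translation":[11,-581,-127],"grip":40},{"rotation":[0.9,10.5,-17.6],"translation":[11,-581,-127],"grip":40},{"rotation":[0.9,10.5,-17.6],"translation":[11,-581,-127],"grip":40},{"rotation":[0.9,10.5,-17.6],"translation":[11,-581,-127],"grip":40}]'
python3 - <<'E'
from h import *
np.set_printoptions(precision=4,suppress=True)
o=readout.get_obs(); print(o["time"],o["q"])
# bolt check + dish lug check
p,d=imaging.camera("top"); b=tobay(cloud("top",d))
m=(b[...,2]>45)&(b[...,2]<95)&(b[...,0]<-20)&(b[...,0]>-60)&(b[...,1]<-240)&(b[...,1]>-320); print("thumb",b[m].mean(0))
q,e=imaging.camera("side")
cv2.imwrite("pics/v3.png",np.hstack([cv2.resize(p[180:260,270:370,::-1],(400,320)),cv2.resize(q[230:330,190:315,::-1],(400,320))]))
for n in("top","side"): print(n,[(round(r["confidence"],2),atz(n,*r["uv"],.036)) for r in spotter.mark_of(n,"lug")])
want([.541,-.341,.037],35,166.9)
E
```

```text
time: 10.85
ee_pos: [0.531, -0.3368, 0.1183]
tcp_rot: [-179.8, -35.2, 167.0]
wrist_force: [1.7, 0.0, 0.6]
opening: 0.0401
grasp_force: 0.0
10.85 [-28.3453  57.2244  62.4286 129.412   -8.9493 -12.6344]
thumb [ -40.7086 -281.1149   69.2541]
top [(0.69, array([ 0.502 , -0.5562,  0.036 ])), (0.57, array([ 0.6067, -0.5256,  0.036 ]))]
side [(0.84, array([ 0.5374, -0.3377,  0.036 ])), (0.73, array([ 0.5029, -0.5467,  0.036 ])), (0.63, array([ 0.6045, -0.5173,  0.036 ]))]
tcp [ 0.5304 -0.3385  0.0214] shift [ -0.5  -1.4 -96.6] rot [ 0.1 -0.2 -0.1]
```

View pics/v3.png

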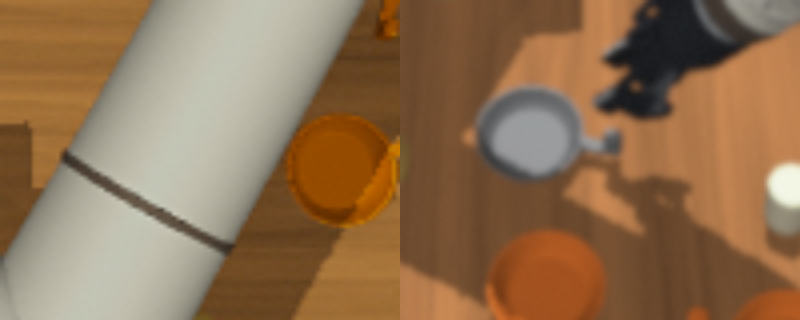

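The side crop shows the gripper over the lug (610,140 in the right panel) with the grey dish clear. In front of the mouth, a leaned wrist may be out of reach. I'll pick upright, drag the dish partly in, then regrip leaned for the last stretch.

```bash
python3 - <<'E'
from h import *
want([.540,-.340,.037],0,166.9)
E
```

```text
tcp [ 0.54  -0.34   0.018] shift [   9.1   -2.8 -100. ] rot [ -7.8 -34.3  -0.1]
```

```bash
python3 -m jog '[{"rotation":[-1.7,-7.5,0],"translation":[2,-1,0],"grip":40},{"rotation":[-3.4,-15,0],"translation":[4,-1,0],"grip":40},{"rotation":[-5.1,-22.5,0],"translation":[6,-2,0],"grip":40},{"rotation":[-6.8,-30,0],"translation":[8,-3,0],"grip":40},{"rotation":[-7.8,-34.3,0],"translation":[9,-3,0],"grip":40},{"rotation":[-7.8,-34.3,0],"translation":[9,-3,-30],"grip":40},{"rotation":[-7.8,-34.3,0],"translation":[9,-3,-60],"grip":40},{"rotation":[-7.8,-34.3,0],"translation":[9,-3,-80],"grip":40},{"rotation":[-7.8,-34.3,0],"translation":[9,-3,-95],"grip":40},{"rotation":[-7.8,-34.3,0],"translation":[9,-3,-100],"grip":40},{"rotation":[-7.8,-34.3,0],"translation":[9,-3,-100],"grip":40},{"rotation":[-7.8,-34.3,0],"translation":[9,-3,-100],"grip":40},{"rotation":[-7.8,-34.3,0],"translation":[9,-3,-100],"grip":5},{"rotation":[-7.8,-34.3,0],"translation":[9,-3,-100],"grip":5},{"rotation":[-7.8,-34.3,0],"translation":[9,-3,-100],"grip":5},{"rotation":[-7.8,-34.3,0],"translation":[9,-3,-100],"grip":5},{"rotation":[-7.8,-34.3,0],"translation":[9,-3,-100],"grip":5}]' 40
python3 - <<'E'
from h import *
np.set_printoptions(precision=4,suppress=True)
g,M,o=grasp(); print(o["q"],g,o["opening"],o["grasp_force"],o["wrist_force"])
q,e=imaging.camera("side"); np.savez("side2.npz",p=q,d=e)
p=cloud("side",e); d0=(p[...,0]>.38)&(p[...,0]<.515)&(abs(p[...,1]+.325)<.075)&(abs(p[...,2]-.024)<.006)
print(cv2.minEnclosingCircle((p[d0][:,:2]*1000).astype(np.float32)))
L=bay(-195,0,36); print(L)
want(L,0,-175.4)
E
```

```text
time: 12.75
ee_pos: [0.5398, -0.3412, 0.0161]
tcp_rot: [180.0, -0.2, 166.9]
wrist_force: [1.1, -0.4, 4.7]
opening: 0.0112
grasp_force: 42.9
[-32.2788  18.3634   1.8035  73.6157  -0.0481 -19.2066] [ 0.5398 -0.3413  0.0351] 0.011214022605520103 42.89277903735638 [ 1.0731 -0.3673  4.693 ]
((462.3620300292969, -323.85223388671875), 54.28776168823242)
[ 0.7003 -0.0181  0.036 ]
tcp [ 0.7003 -0.0181  0.017 ] shift [160.5 323.1   0.9] rot [-0.  -0.2 17.7]
```

The lug is held: opening 11.2 mm, grasp force 43 N. Now I'll slide the dish round in front of the mouth, keeping wide of the far eyelet.

```bash
python3 -m jog '[{"rotation":[0,0,2],"translation":[14,6,1],"grip":5},{"rotation":[0,0,4],"translation":[32,13,1],"grip":5},{"rotation":[0,0,6],"translation":[54,22,1],"grip":5},{"rotation":[0,0,8],"translation":[77,31,1],"grip":5},{"rotation":[0,0,10],"translation":[97,42,1],"grip":5},{"rotation":[0,0,12],"translation":[109,65,1],"grip":5},{"rotation":[0,0,14],"translation":[119,88,1],"grip":5},{"rotation":[0,0,16],"translation":[129,111,1],"grip":5},{"rotation":[0,0,17.7],"translation":[139,134,1],"grip":5},{"rotation":[0,0,17.7],"translation":[148,157,1],"grip":5},{"rotation":[0,0,17.7],"translation":[156,180,1],"grip":5},{"rotation":[0,0,17.7],"translation":[160,203,1],"grip":5},{"rotation":[0,0,17.7],"translation":[164,226,1],"grip":5},{"rotation":[0,0,17.7],"translation":[166,250,1],"grip":5},{"rotation":[0,0,17.7],"translation":[166,272,1],"grip":5},{"rotation":[0,0,17.7],"translation":[164,295,1],"grip":5},{"rotation":[0,0,17.7],"translation":[162,314,1],"grip":5},{"rotation":[0,0,17.7],"translation":[162,323,1],"grip":5},{"rotation":[0,0,17.7],"translation":[162,323,1],"grip":5},{"rotation":[0,0,17.7],"translation":[162,323,1],"grip":5}]'
python3 - <<'E'
from h import *
np.set_printoptions(precision=4,suppress=True)
g,M,o=grasp(); print(o["q"],tobay(g),o["tcp_rot"],o["opening"],o["wrist_force"])
q,e=imaging.camera("side"); np.savez("side3.npz",p=q,d=e)
p=tobay(cloud("side",e)); m=(p[...,0]>-180)&(p[...,0]<-57)&(abs(p[...,1])<75)&(abs(p[...,2]-24)<6)
print(cv2.minEnclosingCircle(p[m][:,:2].astype(np.float32)))
cv2.imwrite("pics/v4.png",cv2.resize(q[130:270,190:350,::-1],None,fx=4,fy=4))
E
```

```text
time: 14.8
ee_pos: [0.7013, -0.0175, 0.0162]
tcp_rot: [179.9, -0.3, -175.4]
wrist_force: [0.0, 2.8, 0.8]
opening: 0.0113
grasp_force: 42.5
[-1.4638 27.0691 13.285  76.4969  0.0823 -6.1083] [-196.1753   -0.4931   35.2354] [ 179.8883   -0.2707 -175.3555] 0.011281467608758797 [0.021  2.7765 0.8158]
((-121.59912109375, 0.3506245017051697), 58.68572235107422)
```

View pics/v4.png

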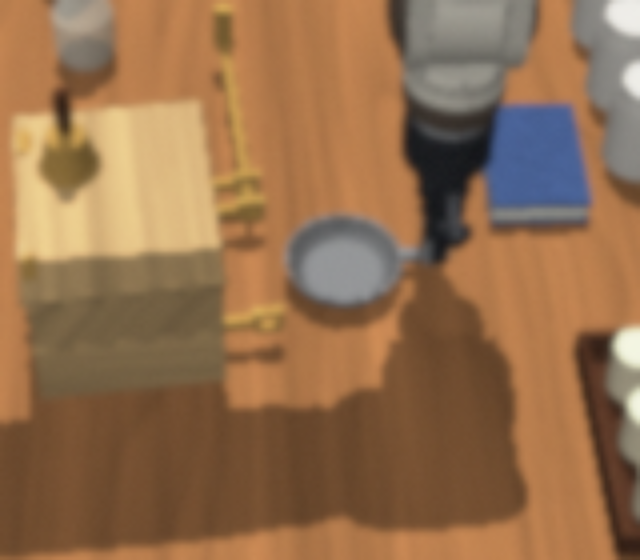

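The bowl (345,260) stands square before the mouth between the eyelets, lug outwards, with the bolt clear. I'll slide it in until the lug is 75 mm before the box.

```bash
python3 -m jog '[{"rotation":[0,0,0],"translation":[-10,-1,0],"grip":5},{"rotation":[0,0,0],"translation":[-25,-2,0],"grip":5},{"rotation":[0,0,0],"translation":[-40,-3,0],"grip":5},{"rotation":[0,0,0],"translation":[-55,-4.4,0],"grip":5},{"rotation":[0,0,0],"translation":[-70,-5.6,0],"grip":5},{"rotation":[0,0,0],"translation":[-85,-6.8,0],"grip":5},{"rotation":[0,0,0],"translation":[-100,-8,0],"grip":5},{"rotation":[0,0,0],"translation":[-112,-9,0],"grip":5},{"rotation":[0,0,0],"translation":[-120,-9.6,0],"grip":5},{"rotation":[0,0,0],"translation":[-120,-9.6,0],"grip":5},{"rotation":[0,0,0],"translation":[-120,-9.6,0],"grip":5}]'
python3 - <<'E'
from h import *
np.set_printoptions(precision=4,suppress=True)
g,M,o=grasp(); print(o["q"],tobay(g),o["tcp_rot"],o["opening"],o["wrist_force"])
E
```

```text
time: 15.95
ee_pos: [0.5811, -0.0279, 0.0162]
tcp_rot: [180.0, -0.3, -175.4]
wrist_force: [-1.7, -1.8, 0.8]
opening: 0.011
grasp_force: 42.2
[-2.7506 10.948  -7.1656 72.2006 -0.0053 -7.3441] [-75.5023   0.2156  35.1754] [ 179.9651   -0.3123 -175.4064] 0.01098093723360231 [-1.7373 -1.7582  0.7905]
```

```bash
python3 -m jog '[{"rotation":[0,0,0],"translation":[0,0,0],"grip":32},{"rotation":[0,0,0],"translation":[0,0,0],"grip":32},{"rotation":[0,0,0],"translation":[0,0,0],"grip":32},{"rotation":[0,0,0],"translation":[0,0,20],"grip":32},{"rotation":[0,0,0],"translation":[0,0,45],"grip":32},{"rotation":[0,0,0],"translation":[0,0,50],"grip":32},{"rotation":[0,0,0],"translation":[0,0,50],"grip":32}]'
python3 - <<'E'
from h import *
g,M,o=grasp(); print(o["q"],tobay(g))
want(bay(-75.5,.2,86),37,-175.4)
want(bay(-75.5,.2,37),37,-175.4)
E
```

```text
time: 16.65
ee_pos: [0.5821, -0.0274, 0.0672]
tcp_rot: [180.0, -0.2, -175.4]
wrist_force: [-0.5, -0.3, -0.3]
opening: 0.0318
grasp_force: 0.0
[-2.70412691e+00  9.55010415e+00 -3.03695809e+00  7.75725679e+01
  1.39134275e-02 -7.33900581e+00] [-76.47351682  -0.22545999  86.15337828]
tcp [ 0.56977417 -0.02884823  0.07082593] shift [-12.3  -1.4   3.7] rot [-3.  36.7 -0. ]
tcp [ 0.56977417 -0.02884823  0.02182593] shift [-12.3  -1.4 -45.3] rot [-3.  36.7 -0. ]
```

```bash
python3 -m jog '[{"rotation":[-0.6,7.3,0],"translation":[-2,0,1],"grip":32},{"rotation":[-1.2,14.7,0],"translation":[-5,-0.5,2],"grip":32},{"rotation":[-1.8,22,0],"translation":[-7,-1,3],"grip":32},{"rotation":[-2.4,29.4,0],"translation":[-10,-1,4],"grip":32},{"rotation":[-3,36.7,0],"translation":[-12,-1.4,4],"grip":32},{"rotation":[-3,36.7,0],"translation":[-12,-1.4,4],"grip":32},{"rotation":[-3,36.7,0],"translation":[-12,-1.4,-15],"grip":32},{"rotation":[-3,36.7,0],"translation":[-12,-1.4,-35],"grip":32},{"rotation":[-3,36.7,0],"translation":[-12,-1.4,-45],"grip":32},{"rotation":[-3,36.7,0],"translation":[-12,-1.4,-45],"grip":32},{"rotation":[-3,36.7,0],"translation":[-12,-1.4,-45],"grip":5},{"rotation":[-3,36.7,0],"translation":[-12,-1.4,-45],"grip":5},{"rotation":[-3,36.7,0],"translation":[-12,-1.4,-45],"grip":5},{"rotation":[-3,36.7,0],"translation":[-12,-1.4,-45],"grip":5}]' 40
python3 - <<'E'
from h import *
g,M,o=grasp(); print(o["q"],tobay(g),o["wrist_force"])
want(bay(-12,0,36.5),37,-175.4)
E
```

```text
time: 18.05
ee_pos: [0.5697, -0.0289, 0.0229]
tcp_rot: [-180.0, -37.0, -175.4]
wrist_force: [1.9, -0.4, 7.3]
opening: 0.0114
grasp_force: 41.9
[ -1.16680331  48.07237252  35.84181584 114.60002573  -3.47777961
  -4.62045871] [-75.43705178   0.23888652  38.06536192] [ 1.9499343  -0.39874971  7.33034538]
tcp [ 0.50646352 -0.03375256  0.02132593] shift [-63.3  -4.9  -1.6] rot [ 0.  0. -0.]
```

```bash
python3 -m jog '[{"rotation":[0,0,0],"translation":[-10,-0.8,0],"grip":5},{"rotation":[0,0,0],"translation":[-22,-1.7,0],"grip":5},{"rotation":[0,0,0],"translation":[-34,-2.6,0],"grip":5},{"rotation":[0,0,0],"translation":[-45,-3.5,0],"grip":5},{"rotation":[0,0,0],"translation":[-54,-4.3,0],"grip":5},{"rotation":[0,0,0],"translation":[-60,-4.8,0],"grip":5},{"rotation":[0,0,0],"translation":[-63,-5,0],"grip":5},{"rotation":[0,0,0],"translation":[-63,-5,0],"grip":5}]'
python3 - <<'E'
from h import *
g,M,o=grasp(); print(o["q"],tobay(g),o["wrist_force"],o["opening"])
q,e=imaging.camera("side"); np.savez("side4.npz",p=q,d=e)
cv2.imwrite("pics/v5.png",cv2.resize(q[130:250,190:350,::-1],None,fx=4,fy=4))
E
```

```text
time: 18.85
ee_pos: [0.5071, -0.0339, 0.023]
tcp_rot: [-180.0, -36.9, -175.4]
wrist_force: [3.8, -0.9, 7.3]
opening: 0.0114
grasp_force: 42.1
[ -1.69710779  38.08398893  20.30115177 108.93547251  -3.79152168
  -5.04809369] [-12.57764222   0.16981336  38.16876558] [ 3.79056246 -0.92123605  7.34822627] 0.011375277443000343
```

View pics/v5.png

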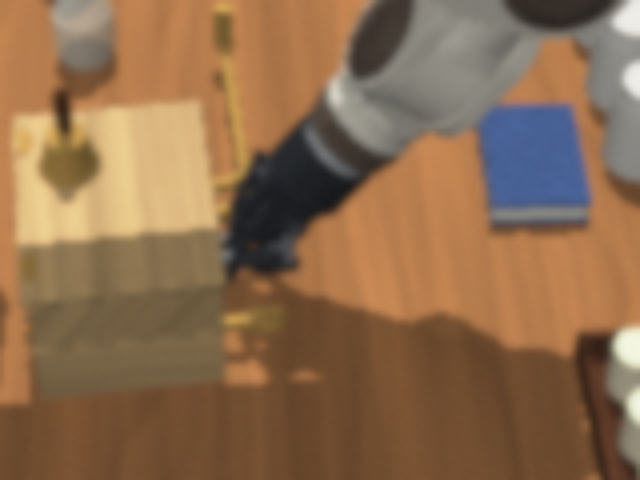

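The gripper has reached in at the mouth's edge (235,262) without touching the box. I'll release and back out along the fingers.

```bash
python3 -m jog '[{"rotation":[0,0,0],"translation":[0,0,0],"grip":28},{"rotation":[0,0,0],"translation":[0,0,0],"grip":28},{"rotation":[0,0,0],"translation":[0,0,0],"grip":28},{"rotation":[0,0,0],"translation":[9,0.7,12],"grip":28},{"rotation":[0,0,0],"translation":[24,1.9,32],"grip":28},{"rotation":[0,0,0],"translation":[42,3.4,56],"grip":28},{"rotation":[0,0,0],"translation":[60,5,80],"grip":28},{"rotation":[0,-4,0],"translation":[70,30,100],"grip":28},{"rotation":[0,-8,0],"translation":[70,70,110],"grip":28},{"rotation":[0,-12,0],"translation":[60,110,110],"grip":28},{"rotation":[0,-12,0],"translation":[40,150,110],"grip":28},{"rotation":[0,-12,0],"translation":[20,195,110],"grip":28},{"rotation":[0,-12,0],"translation":[10,240,110],"grip":28},{"rotation":[0,-12,0],"translation":[8,285,110],"grip":28},{"rotation":[0,-12,0],"translation":[8,285,110],"grip":28},{"rotation":[0,-12,0],"translation":[8,285,110],"grip":28}]'
python3 - <<'E'
from h import *
np.set_printoptions(precision=4,suppress=True)
o=readout.get_obs(); print(o["time"],o["q"])
q,e=imaging.camera("side"); t,d=imaging.camera("top")
for n,k in(("side",e),("top",d)):
    b=tobay(cloud(n,k))
    m=(b[...,0]<-2)&(b[...,0]>-70)&(abs(b[...,1])<30)&(b[...,2]>10)&(b[...,2]<58); s=b[m]; print(n,"lug",len(s),s.min(0) if len(s) else 0,s.max(0) if len(s) else 0)
cv2.imwrite("pics/v6.png",np.hstack([cv2.resize(t[180:260,170:270,::-1],(400,320)),cv2.resize(q[130:250,170:320,::-1],(400,320))]))
want(bay(-40,-284,62),25,-175.4)
E
```

```text
time: 20.5
ee_pos: [0.5139, 0.252, 0.1309]
tcp_rot: [-178.9, -25.2, -175.8]
wrist_force: [-0.5, -0.8, 0.2]
opening: 0.0279
grasp_force: 0.0
20.5 [ 22.7661  32.7493  29.5433 111.0997   6.7585  16.8816]
side lug 25 [-18.9744  -4.6325  12.027 ] [-8.1821 11.3719 50.176 ]
top lug 9 [-19.5128  -6.597   40.4585] [-12.1573   4.4042  47.9346]
tcp [0.5149 0.2519 0.0448] shift [  0.5   1.4 -86.3] rot [ 1.  -0.1  0.1]
```

View pics/v6.png

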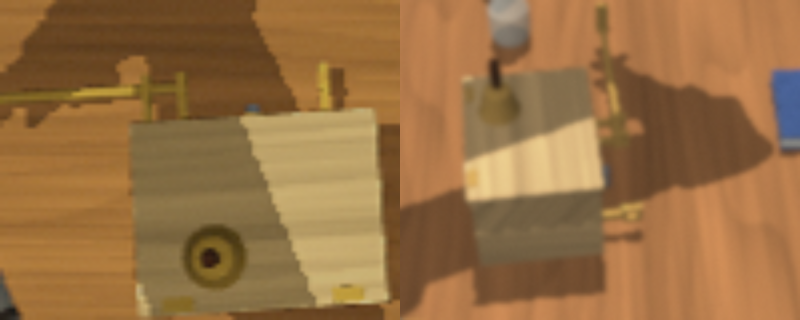

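The lug's tip (252,108 in the left panel, 606,175 in the right) just shows before the box front. Its end is at bay x ≈ -20, behind the bolt line. Now I'll take the thumb-piece and shoot the bolt.

```bash
python3 -m jog '[{"rotation":[1,0,0],"translation":[0,1.4,-30],"grip":28},{"rotation":[1,0,0],"translation":[0,1.4,-60],"grip":28},{"rotation":[1,0,0],"translation":[0,1.4,-78],"grip":28},{"rotation":[1,0,0],"translation":[0.5,1.4,-86],"grip":28},{"rotation":[1,0,0],"translation":[0.5,1.4,-86],"grip":28},{"rotation":[1,0,0],"translation":[0.5,1.4,-86],"grip":5},{"rotation":[1,0,0],"translation":[0.5,1.4,-86],"grip":5},{"rotation":[1,0,0],"translation":[0.5,1.4,-86],"grip":5},{"rotation":[1,0,0],"translation":[0.5,1.4,-86],"grip":5},{"rotation":[1,0,0],"translation":[1.7,-13.6,-86],"grip":5},{"rotation":[1,0,0],"translation":[2.9,-28.6,-86],"grip":5},{"rotation":[1,0,0],"translation":[4.1,-43.6,-86],"grip":5},{"rotation":[1,0,0],"translation":[5.3,-58.6,-86],"grip":5},{"rotation":[1,0,0],"translation":[6.5,-73.6,-86],"grip":5},{"rotation":[1,0,0],"translation":[7.7,-88.6,-86],"grip":5},{"rotation":[1,0,0],"translation":[8.9,-103.6,-86],"grip":5},{"rotation":[1,0,0],"translation":[10.2,-118.6,-86],"grip":5},{"rotation":[1,0,0],"translation":[11.4,-133.6,-86],"grip":5},{"rotation":[1,0,0],"translation":[12,-140.6,-86],"grip":5},{"rotation":[1,0,0],"translation":[12,-140.6,-86],"grip":5}]' 40
python3 - <<'E'
from h import *
g,M,o=grasp(); print(o["q"],tobay(g),o["wrist_force"],o["opening"])
E
```

```text
time: 22.6
ee_pos: [0.5268, 0.1082, 0.0465]
tcp_rot: [180.0, -25.0, -175.6]
wrist_force: [2.0, -0.6, 6.6]
opening: 0.0116
grasp_force: 42.2
[ 10.27666351  29.31903053  15.32619563 100.84516376   2.50247465
   5.31936179] [ -40.24394023 -139.78211595   63.75396543] [ 1.97934672 -0.55839169  6.62442995] 0.011560119580432703
```

```bash
python3 -m jog '[{"rotation":[0,0,0],"translation":[0.2,-2,0],"grip":5},{"rotation":[0,0,0],"translation":[0.3,-4,0],"grip":5},{"rotation":[0,0,0],"translation":[0.5,-6,0],"grip":5},{"rotation":[0,0,0],"translation":[0.6,-7,0],"grip":5},{"rotation":[0,0,0],"translation":[0.6,-7.5,0],"grip":5},{"rotation":[0,0,0],"translation":[0.6,-7.5,0],"grip":5}]'
python3 - <<'E'
from h import *
g,M,o=grasp(); print(tobay(g),o["wrist_force"],o["opening"])
E
```

```text
time: 23.2
ee_pos: [0.5273, 0.1021, 0.0465]
tcp_rot: [179.9, -24.9, -175.5]
wrist_force: [1.8, 2.5, 6.0]
opening: 0.0116
grasp_force: 42.2
[ -40.23702983 -133.72153348   63.73746735] [1.77318395 2.54319038 6.04102046] 0.011588660433276943
```

```bash
python3 -m jog '[{"rotation":[0,0,0],"translation":[0.1,-1,0],"grip":5},{"rotation":[0,0,0],"translation":[0.2,-2,0],"grip":5},{"rotation":[0,0,0],"translation":[0.2,-2.5,0],"grip":5},{"rotation":[0,0,0],"translation":[0.2,-2.5,0],"grip":5}]'
python3 - <<'E'
from h import *
g,M,o=grasp(); print(tobay(g),o["wrist_force"],o["opening"])
E
```

```text
time: 23.6
ee_pos: [0.5273, 0.102, 0.0465]
tcp_rot: [179.6, -24.9, -175.4]
wrist_force: [0.7, 16.4, 5.9]
opening: 0.0113
grasp_force: 42.3
[ -40.2384984  -133.52922174   63.74716429] [ 0.65207893 16.36627416  5.93582384] 0.011282092220459271
```

The bolt is against its home stop: 16 N and no further motion. I'll release, withdraw and check.

```bash
python3 -m jog '[{"rotation":[0,0,0],"translation":[0,1.5,0],"grip":28},{"rotation":[0,0,0],"translation":[0,2.5,0],"grip":28},{"rotation":[0,0,0],"translation":[0,2.5,0],"grip":28},{"rotation":[0,0,0],"translation":[0,2.5,0],"grip":28},{"rotation":[0,0,0],"translation":[10,3,22],"grip":28},{"rotation":[0,0,0],"translation":[25,3,55],"grip":28},{"rotation":[0,0,0],"translation":[42,3,90],"grip":28},{"rotation":[0,0,0],"translation":[45,40,120],"grip":28},{"rotation":[0,0,0],"translation":[45,80,140],"grip":28},{"rotation":[0,0,0],"translation":[45,120,140],"grip":28},{"rotation":[0,0,0],"translation":[40,160,140],"grip":28},{"rotation":[0,0,0],"translation":[40,200,140],"grip":28},{"rotation":[0,0,0],"translation":[40,200,140],"grip":28},{"rotation":[0,0,0],"translation":[40,200,140],"grip":28}]'
python3 - <<'E'
from h import *
np.set_printoptions(precision=4,suppress=True)
o=readout.get_obs(); print(o["time"],o["q"],o["wrist_force"])
q,e=imaging.camera("side"); t,d=imaging.camera("top")
for n,k in(("side",e),("top",d)):
    b=tobay(cloud(n,k))
    f=lambda *r:b[np.logical_and.reduce([(b[...,i]>r[2*i])&(b[...,i]<r[2*i+1]) for i in range(3)])]
    print(n,"thumb",f(-60,-20,-170,-120,45,90).mean(0),"tip y",f(-50,-30,70,110,20,45)[:,1].max(initial=-1),"lug",f(-30,-2,-30,30,10,58).min(0,initial=99))
cv2.imwrite("pics/v7.png",np.hstack([cv2.resize(t[180:260,170:270,::-1],(400,320)),cv2.resize(q[110:250,170:345,::-1],(400,320))]))
E
```

```text
time: 25.0
ee_pos: [0.5669, 0.3012, 0.1844]
tcp_rot: [180.0, -25.1, -175.4]
wrist_force: [-0.7, -0.2, 0.2]
opening: 0.0281
grasp_force: 0.0
25.0 [ 24.33    47.3778  57.8807 124.296    8.2384  17.9777] [-0.6853 -0.2153  0.1992]
side thumb [ -40.0586 -129.3297   63.7896] tip y 93.75680975790392 lug [-18.7185  -1.5768  18.0357]
top thumb [ -41.2509 -134.1162   71.114 ] tip y 88.9258449445744 lug [-19.3844  -6.7201  43.5241]
```

View pics/v7.png

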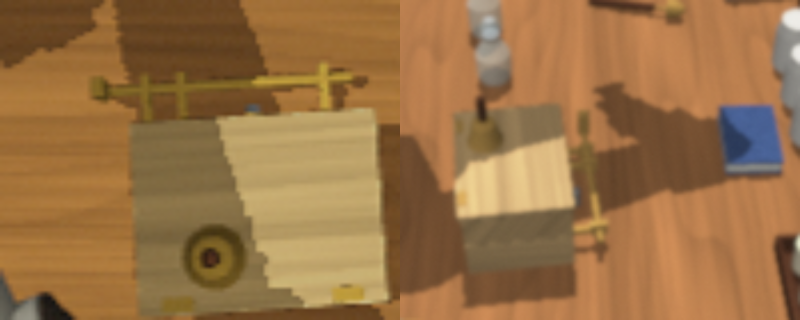

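The bolt spans the mouth with its end (358,80) through the far eyelet (325,85), and the lug (252,108) is behind it. The handbell, cruets and book stand unmoved.

```bash
python3 -c "
from workcell import bot; print(bot.job_done())"
```

```text
the job is handed in; nothing more can be done
None
```

The pewter dish is stowed bowl first under the box, lug and all behind the bolt line. The bolt is fully home with its end through the far eyelet, and the job was handed in after about 25 s of robot time.

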